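# Unload tested cards from the rig into the storage rack

## Task

The burn-in is over. First switch the test rig off by pushing its power lever fully over, then slide every tall card straight up out of its socket by its top edge and stand it upright, fully home, in a free slot of the storage rack, leaving the low card in its socket; last, lay the keeper bar across the rack in the notches of its two posts. The cards are delicate: grip and set them down gently, so that no card ever takes more than 60 N, both fingers' squeeze and any knock added together, and do not disturb the other things on the bench.

Things in the scene. Friction and masses are not known exactly. Their poses are not given: they have to be found in the camera images.
- rig: Open test rig, fixed, left or right of the robot: black chassis 150 (x) x 280 (y) x 30 high. Origin: centre of its underside. Five black card sockets along its x, centred at rig x = 0, y = -100, -60, -20, 20, 60 mm: slots 7 wide (y), 114 long (x), floor 34 and wall tops 60 mm above the table. Power lever at rig y = 115 mm.
- power (a joint): Rig's power lever, rad: 0 = on, leaning to rig -x; 1.0 = off, fully over, leaning to rig +x. It swings in the rig's x-z plane, has light friction and stays where it is left. Push it near its tip with shut fingers from its -x side (about 60 mm of travel).
- power_tip (a point): Tip (knob) of the power lever, about 60 mm long.
- rack: Storage rack, fixed: grey base 140 (x) x 280 (y) x 35 high. Origin: centre of its underside. Four empty card slots along its x, centred at rack x = 0, y = -60, -20, 20, 60 mm: 9 wide (y), 130 long (x), floor 35 mm above the table, walls to 61 mm, then flared lips to 71 mm with a mouth about 24 wide.
- rack_notches (a point): Point of the rack at the level of its notch floors, 126 mm above its origin. At rack y = -120 and +120 mm stand two aluminium posts, 54 (x) x 20 (y), each with an open-topped notch at rack x = 0: 34 wide in x, open along y, cheeks 12 mm high (to 138 mm above the table).
- bar_mid (a point): Keeper bar, loose, 0.22 kg, on the table between rig and rack: aluminium flat 280 (own x) x 22 (own y) x 12 high, with a black grip block 16 (x) x 22 (y) x 40 high on its middle (52 high in all). Point: its middle, 26 mm above its underside. It is to lie along rack y, underside on the notch floors, above the cards.
- lowcard_mid (a point): Low card, which stays: like the tall cards but 58 mm high, in one of the five sockets. Point: its centre, 29 mm above its lower edge.
- card0_mid (a point): Tall card (2 to 4 of the four are present, others read None), 0.15 kg: green board 110 (own x) x 4 thick (own y) x 85 high (own z), with an aluminium strip 100 x 8 thick x 22 high along its top edge to grip it by (10 N a finger holds it). Point: its centre, 42.5 mm from top and lower edges. Starts upright in a rig socket, axes along the rig's.
- card1_mid (a point): Tall card (2 to 4 of the four are present, others read None), 0.15 kg: green board 110 (own x) x 4 thick (own y) x 85 high (own z), with an aluminium strip 100 x 8 thick x 22 high along its top edge to grip it by (10 N a finger holds it). Point: its centre, 42.5 mm from top and lower edges. Starts upright in a rig socket, axes along the rig's.
- card2_mid (a point): Tall card (2 to 4 of the four are present, others read None), 0.15 kg: green board 110 (own x) x 4 thick (own y) x 85 high (own z), with an aluminium strip 100 x 8 thick x 22 high along its top edge to grip it by (10 N a finger holds it). Point: its centre, 42.5 mm from top and lower edges. Starts upright in a rig socket, axes along the rig's.
- card3_mid (a point): Tall card (2 to 4 of the four are present, others read None), 0.15 kg: green board 110 (own x) x 4 thick (own y) x 85 high (own z), with an aluminium strip 100 x 8 thick x 22 high along its top edge to grip it by (10 N a finger holds it). Point: its centre, 42.5 mm from top and lower edges. Starts upright in a rig socket, axes along the rig's.
- flask: Bystander, not to be disturbed: brown glass bottle, 40 dia x 80 mm.
- tumbler: Bystander, not to be disturbed: drinking glass, 66 dia x 100 mm.
- mouse: Bystander, not to be disturbed: black computer mouse, 100 x 58 x 30 mm.
- notebook: Bystander, not to be disturbed: paper notebook, 110 x 80 x 12 mm.
Not all that is in view belongs to the job. What is shaped like the part that bears lowcard_mid but blue is not meant.

How it is judged:
By the outcome, as a careful person would: the job done as asked, in the order asked, and still so for the second after the job is handed in, with the robot touching nothing.
Of card0, card1, card2, card3 only 2 to 4 are there at a start; the rules pass over those that are not, and their reading is None.
At some moment in a run one of bar may be knocked a few centimetres aside while the robot is not near it.
It also fails if it takes over 210 s, if anything falls off the work surface, if the arm or the gripper's body presses on something with over 40 N, if the wrist force passes 120 N, or if a joint passes its speed limit or range.

## Robot

A 6-joint arm with a two-finger parallel gripper is mounted at the origin on the work surface. World frame = base frame: x ahead of the robot, y to its left, z up, the work surface at z = 0. Lengths are in mm, angles in rad, forces in N, time in s.
With the tool pointing down it reaches from about 300 to 775 mm from the base axis. Payload 14.6 kg.
Tool frame: the origin (TCP) lies at the very end of the fingers, on their centre line; the grasp point (between the pads) lies 19 mm behind it; z points along the fingers, y is the line along which they close (so a half turn about z gives the same grasp; the last joint's range is limited). The gripper opens to 94 mm and grips with 3 to 60 N. Pads are 16 mm wide; open, the fingers measure 119 mm over their backs; the gripper's body (75 mm by 177 mm) begins 78 mm behind the grasp point.
Start: joints at [-1.247, 0.3, 1.521, -0, 1.321, -0.067], TCP at [209.503, -508.525, 165.946] pointing down, gripper open.
Joint ranges: [-3.03, 3.03], [-0.79, 2.21], [0.23, 2.52], [-1.04, 4.18], [0, 3.07], [-2.55, 2.55]. Speed limits (rad/s): [2.22, 2.22, 2.57, 3.14, 3.14, 3.14].

## Interface

Orientations are given as [roll, pitch, yaw] about the fixed x, y, z axes, in that order (R = Rz(yaw) Ry(pitch) Rx(roll)).
In Python, from cell import manip, camera, get_calibration gives the robot as it stands. The module is installed in compiled form; this text tells all that it offers.
- The arm moves only by the tool jog_arm, never from a script. Its argument "plan" is one flat list of numbers, 6 for each row, row after row: the shift along the world's x, y, z in m, then the turn, a rotation vector about the world's x, y, z in degrees. A call has 1 to 20 rows; each row is the pose to reach, as a shift and turn from the pose commanded when the call began; what a row does not reach only later rows make up. A row lasts 1/10 s, in which the tool goes at most 50 mm and 8.59 degrees, less where a joint would pass 70% of its speed; a pose out of reach is approached as far as the arm can. A call with a gripper value outside its range is refused whole. "claw" is the finger opening in m, from 0 to 0.094, set as the call begins (left out, the last holds). The fingers move at their own pace and stop on an object; "force" is the grip in N (left out, the last holds). Time passes only in rows, so rows that repeat a pose let the fingers close. It gives the time, the measured TCP pose, the force, the opening and the grip force at its end, in the units of the state.
- manip.read_state(): the state, without advancing time (a new reading comes with each control period).
- camera(name): name is "scene" or "top" or "wrist"; returns (picture, depth): 384x512x3 uint8, red, green, blue; 384x512 float32, mm along the optical axis (not along the pixel's ray), 0 where there is no reading.
- get_calibration(name): a dict with "fx", "fy", "cx", "cy" (pixels), "origin" and "attitude" of the camera in the world. Camera axes: x right, y down, z forward; pixel columns grow to the right and rows downward; lengths in mm; the calibration is good to about 2 mm. A picture is of the moment at which its call begins: read the wrist's pose just before it. get_calibration takes no time and is no camera call; for the wrist camera it gives the pose at the moment of the call.
- manip.sign_off(): hands the job in; it is judged then, once.
The state is a dict: "clock": time; "joints": joint angles; "qd": joint speeds; "effort": joint torques, N m; "eef_pos": TCP position; "eef_rot": TCP orientation; "wrist_force": force on the tool from outside, world axes, zero at the start; "moment": the same for the moment, N m; "finger_gap": finger opening in mm; "finger_force": force on a finger pad.
Only numpy, scipy, OpenCV 4.12 (cv2) and the standard library are available. Lean on these libraries where they do the work, as an engineer would, in place of code of your own. Each camera call takes 0.05 s, during which the arm holds its last target. There are 200 camera calls.

## Working session

There is one attempt and no reset: what is moved stays moved. The work goes in short steps, Python scripts to look and compute and a tool call to move; the robot and the scene stay as the last step left them, time stands still between calls to the robot, and variables do not carry over. Pictures are saved under pics/ and viewed, at most 14 in all, crops included, and the job is handed in when it is done.

Besides the shell and the picture viewer there is one more tool, called after "Call:" as name(argument=value, ...) on one line, values as JSON. jog_arm: Moves the arm, as the interface text tells. Its arguments: {"type":"object","properties":{"plan":{"type":"array"},"claw":{"type":"number"},"force":{"type":"number"}},"required":["plan"]}

```bash
mkdir -p pics; cat > h.py <<'E'
import numpy as np, cv2
from cell import manip, camera, get_calibration
from scipy.spatial.transform import Rotation as R
def att(c):
    a=np.array(c["attitude"],float)
    return a if a.shape==(3,3) else (R.from_euler('xyz',a).as_matrix() if a.size==3 else R.from_quat(a).as_matrix())
def shot(n,fn=None):
    c=get_calibration(n); p,d=camera(n)
    if fn: cv2.imwrite('pics/'+fn,p[:,:,::-1]); np.savez('pics/'+fn[:-4],p=p,d=d,o=c["origin"],A=att(c),k=[c["fx"],c["fy"],c["cx"],c["cy"]])
    return p,d,c
def cloud(d,c):
    v,u=np.mgrid[:d.shape[0],:d.shape[1]]
    X=np.stack([(u-c["cx"])/c["fx"]*d,(v-c["cy"])/c["fy"]*d,d],-1)
    return X@att(c).T+np.array(c["origin"])
def ray(u,v,z,c):
    r=att(c)@np.array([(u-c["cx"])/c["fx"],(v-c["cy"])/c["fy"],1]); o=np.array(c["origin"])
    return o+r*(z-o[2])/r[2]
E
python3 - <<'E'
from h import *
for n in ("top","scene"):
    p,d,c=shot(n,n+"0.png"); print(n,c)
print(manip.read_state())
E
```

```text
top {'fx': 398.2723286586504, 'fy': 398.2723286586504, 'cx': 256.26298311559066, 'cy': 192.42564257813243, 'origin': array([ 405.4982256 ,  -20.65334221, 1202.74791273]), 'attitude': array([-3.00427143,  0.01573999, -1.54292534])}
scene {'fx': 392.6993024404797, 'fy': 392.6993024404797, 'cx': 253.8289059169482, 'cy': 191.96952087378673, 'origin': array([1202.95293987, -506.37536395,  685.25313976]), 'attitude': array([-2.18163042,  0.00491452,  0.89627978])}
{'clock': 0.1, 'joints': array([-1.24659460e+00,  3.00437125e-01,  1.52152535e+00, -1.39820751e-05,
        1.32071720e+00, -6.65932046e-02]), 'qd': array([ 0.0006504 , -0.00309328, -0.00222931, -0.0007889 ,  0.00063853,
       -0.00090605]), 'effort': array([-8.93315628e-04, -5.32644582e+01, -3.53282475e+01,  7.09276437e-02,
        2.35144689e-02, -6.84691327e-05]), 'eef_pos': array([ 209.41318155, -508.26229492,  165.42857039]), 'eef_rot': array([-3.14050715e+00, -5.88210154e-05,  3.90798364e-01]), 'wrist_force': array([ 0.59930737,  0.03544003, -0.0857927 ]), 'moment': array([-0.0230355 ,  0.03512516,  0.01428376]), 'finger_force': 0.0, 'finger_gap': 94.28469518527588}
```

View pics/top0.png

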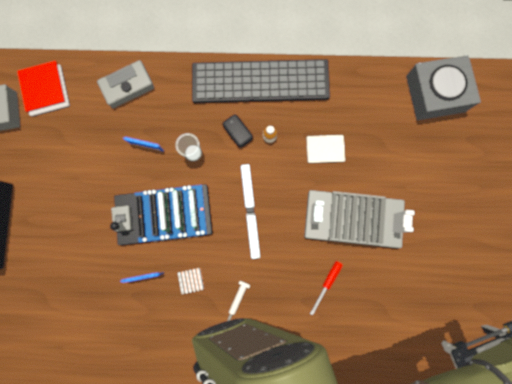

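View pics/scene0.png

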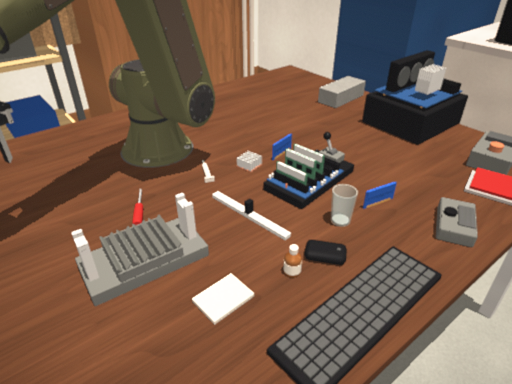

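The top view has the rig at about (162,213), its lever knob at (118,224). The keeper bar is at (250,212) and the rack at (355,219). The two blue low-card look-alikes are at (143,145) and (141,278) and are not meant; the cards in question sit in the rig at x 140–195. Next I'll take a close crop of the rig and measure from the point cloud.

```bash
python3 - <<'E'
from h import *
z=np.load('pics/top0.npz'); p,d=z['p'],z['d']; k=z['k']
c=dict(fx=k[0],fy=k[1],cx=k[2],cy=k[3],origin=z['o'],attitude=z['A'])
P=cloud(d,c)
cr=cv2.resize(p[170:260,100:225],None,fx=4,fy=4,interpolation=cv2.INTER_NEAREST)
q=np.load('pics/scene0.npz')['p']
c2=cv2.resize(q[125:215,255:365],None,fx=4,fy=4,interpolation=cv2.INTER_NEAREST)
H=max(cr.shape[0],c2.shape[0]); 
cr=cv2.resize(cr,(400,300));c2=cv2.resize(c2,(400,300))
cv2.imwrite('pics/rigcrop.png',np.hstack([cr,c2])[:,:,::-1])
def rect(box,zl,zh,name):
    u0,u1,v0,v1=box; S=P[v0:v1,u0:u1].reshape(-1,3); dd=d[v0:v1,u0:u1].ravel()
    S=S[(dd>0)&(S[:,2]>zl)&(S[:,2]<zh)]
    r=cv2.minAreaRect(S[:,:2].astype(np.float32)); print(name,len(S),S.mean(0).round(1),[np.round(x,1) for x in r], np.percentile(S[:,2],[5,50,95]).round(0))
rect((100,225,170,260),15,75,'rig'); rect((100,225,170,260),90,130,'cards')
rect((290,425,175,260),20,80,'rack');rect((290,425,175,260),120,145,'posts')
rect((230,270,150,275),6,20,'bar');rect((230,270,150,275),35,60,'grip')
v0,v1,u0,u1=170,260,100,225
# rows of z across rig through middle
for v in (200,214,226): print([f"{a:.0f}" for a in P[v,108:215,2]])
E
```

```text
rig 4195 [491.1 280.1  41.4] [array([494.7, 279. ]), array([152.4, 280.7]), np.float64(8.5)] [28. 36. 63.]
cards 547 [495.6 247.9 110.9] [array([494. , 290.1]), array([110.2, 230.7]), np.float64(8.3)] [ 92. 116. 122.]
rack 4356 [ 495.4 -286.4   48.5] [array([ 497.3, -288.3]), array([280.8, 140.6]), np.float64(85.4)] [32. 39. 72.]
posts 350 [ 496.6 -294.3  130.1] [array([ 497.2, -288.6]), array([260.8,  54.4]), np.float64(85.4)] [122. 128. 140.]
bar 674 [513.4  19.   12.1] [array([515.6,  24.8]), array([372. , 111.7]), np.float64(1.4)] [ 7. 12. 16.]
grip 44 [513.7  19.2  51.2] [array([513.7,  20.2]), array([14.7, 20.7]), np.float64(2.4)] [45. 52. 55.]
['6', '1', '1', '3', '6', '3', '4', '29', '33', '30', '31', '31', '29', '27', '31', '30', '32', '30', '31', '30', '33', '31', '32', '28', '28', '34', '33', '64', '62', '58', '46', '59', '55', '54', '41', '29', '34', '32', '38', '37', '33', '61', '62', '1203', '41', '57', '62', '50', '33', '33', '36', '116', '120', '120', '115', '104', '91', '77', '60', '61', '60', '47', '36', '36', '36', '37', '120', '123', '120', '108', '88', '82', '58'
[... 811 characters left out ...]
, '31', '32', '21', '4', '2', '1', '-2']
['0', '4', '115', '121', '121', '121', '118', '122', '116', '115', '116', '109', '56', '59', '56', '57', '54', '53', '59', '56', '56', '61', '50', '51', '40', '34', '35', '28', '33', '32', '61', '55', '46', '59', '60', '57', '43', '35', '34', '33', '37', '35', '38', '1203', '59', '51', '40', '61', '57', '52', '38', '34', '35', '34', '123', '122', '117', '109', '87', '83', '63', '59', '58', '50', '33', '38', '37', '33', '122', '124', '120', '114', '105', '78', '68', '60', '61', '49', '31', '36', '38', '33', '33', '34', '37', '61', '93', '76', '64', '59', '59', '46', '36', '35', '32', '38', '38', '37', '29', '27', '29', '29', '35', '29', '4', '-2', '2']
```

View pics/rigcrop.png

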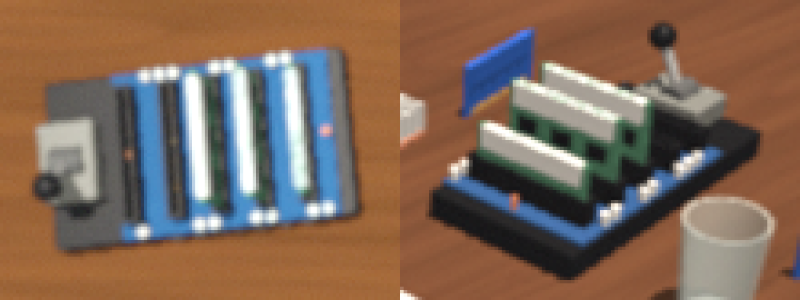

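The crop shows two tall cards at (200,135) and (247,130) and the low card at (297,130), top at about z 93. The top camera puts all three where they should be: tall-card tops at about 119 and five sockets. The lever knob at (47,187) leans to -x. So the cards to move are the ones at rig y = -20 and -60. I'm moving above the rig for a close look.

Call:
jog_arm(plan=[0, 0, 0.05, 0, 0, -7, 0.04, 0.03, 0.1, 0, 0, -14, 0.08, 0.06, 0.12, 0, 0, -14, 0.12, 0.09, 0.12, 0, 0, -14, 0.16, 0.12, 0.12, 0, 0, -14, 0.2, 0.16, 0.12, 0, 0, -14, 0.22, 0.2, 0.12, 0, 0, -14, 0.24, 0.24, 0.12, 0, 0, -14, 0.26, 0.28, 0.12, 0, 0, -14, 0.27, 0.33, 0.12, 0, 0, -14, 0.28, 0.38, 0.12, 0, 0, -14, 0.28, 0.43, 0.12, 0, 0, -14, 0.28, 0.48, 0.12, 0, 0, -14, 0.28, 0.53, 0.12, 0, 0, -14, 0.28, 0.58, 0.12, 0, 0, -14, 0.28, 0.63, 0.12, 0, 0, -14, 0.28, 0.68, 0.12, 0, 0, -14, 0.28, 0.73, 0.12, 0, 0, -14, 0.27, 0.76, 0.12, 0, 0, -14, 0.27, 0.76, 0.12, 0, 0, -14], claw=0.0)

```text
clock: 2.1
eef_pos: [478.0, 255.4, 285.1]
eef_rot: [-3.141, 0.002, 0.151]
wrist_force: [-0.1, -0.7, 0.0]
finger_gap: 0.6
finger_force: 0.0
```

Call:
jog_arm(plan=[0, 0, 0.05, 0, 0, 0, 0, 0, 0.1, 0, 0, 0, 0, 0, 0.1, 0, 0, 0])

```text
clock: 2.4
eef_pos: [480.4, 251.2, 392.5]
eef_rot: [-3.139, -0.01, 0.146]
wrist_force: [0.2, -0.9, -0.2]
finger_gap: 0.6
finger_force: 0.0
```

```bash
cat > rig.py <<'E'
from h import *
import sys
print({k:np.round(v,3) for k,v in manip.read_state().items() if k in('clock','eef_pos','eef_rot','wrist_force')})
p,d,c=shot('wrist',sys.argv[1])
P=cloud(d,c); ok=d>0; print('cam',np.round(c['origin'],0))
def rep(m,n):
    nn,l,st,ce=cv2.connectedComponentsWithStats(m.astype(np.uint8))
    for i in range(1,nn):
        if st[i,4]<150: continue
        S=P[l==i]; r=cv2.minAreaRect(S[:,:2].astype(np.float32))
        print(n,st[i,4],'px',ce[i].round(0),'mean',S.mean(0).round(1),'rect',[np.round(x,1) for x in r])
rep(ok&(P[...,2]>104)&(P[...,2]<135),'tall/knob/post')
rep(ok&(P[...,2]>80)&(P[...,2]<100),'low')
rep(ok&(P[...,2]>52)&(P[...,2]<73),'walls')
E
python3 rig.py wrist1.png
```

```text
{'clock': np.float64(2.4), 'eef_pos': array([480.439, 251.243, 392.49 ]), 'eef_rot': array([-3.139, -0.01 ,  0.146]), 'wrist_force': array([ 0.183, -0.933, -0.181])}
cam [554. 262. 612.]
tall/knob/post 258 px [254. 151.] mean [501.4 259.  118.6] rect [array([497.1, 258.8]), array([108.9,   7.4]), np.float64(8.4)]
tall/knob/post 271 px [276. 152.] mean [504.9 219.6 118. ] rect [array([503., 219.]), array([108.9,   8.1]), np.float64(8.7)]
tall/knob/post 500 px [476. 181.] mean [ 507.  -163.7  120.4] rect [array([ 506.5, -169.5]), array([23.1, 53.7]), np.float64(85.8)]
low 439 px [304.  45.] mean [694.1 199.6  94. ] rect [array([689.1, 201.4]), array([64.5, 64.4]), np.float64(1.7)]
low 638 px [  3. 162.] mean [402.9 749.4  87.8] rect [array([429.2, 749.4]), array([  5.5, 218.8]), np.float64(89.9)]
low 266 px [295. 151.] mean [510.3 180.2  90.5] rect [array([508.7, 179.4]), array([108.7,   8.4]), np.float64(8.6)]
low 217 px [462. 177.] mean [ 507.6 -159.9   90. ] rect [array([ 507.1, -159.9]), array([ 4. , 53.6]), np.float64(84.7)]
walls 317 px [223.  32.] mean [704.2 347.7  57.3] rect [
[... 800 characters left out ...]
] mean [506.6 224.2  59.3] rect [array([502.2, 220.2]), array([121.3,  12.2]), np.float64(7.7)]
walls 181 px [291. 147.] mean [513.1 185.   59.2] rect [array([508. , 180.6]), array([121.2,  13.5]), np.float64(8.3)]
walls 685 px [191. 148.] mean [481.9 389.9  56.6] rect [array([477.5, 391.8]), array([68.4, 49.6]), np.float64(8.4)]
walls 2002 px [495. 189.] mean [ 490.5 -259.9   62.2] rect [array([ 498.3, -270.6]), array([117.5, 138. ]), np.float64(85.5)]
walls 195 px [452. 175.] mean [ 507.5 -160.    62.7] rect [array([ 507. , -160.1]), array([ 3.6, 53.7]), np.float64(84.7)]
walls 200 px [214. 228.] mean [311.6 324.   57.1] rect [array([311.1, 323.3]), array([  9.3, 108.8]), np.float64(12.4)]
```

View pics/wrist1.png

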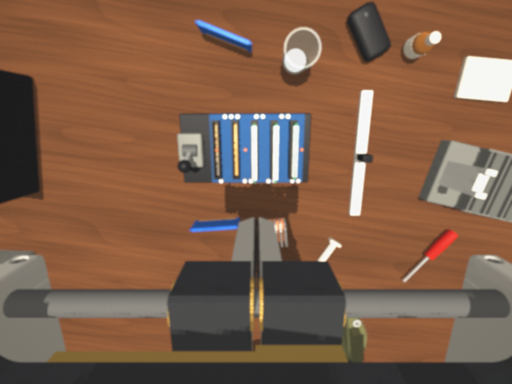

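The wrist view shows the rig at (250,148): lever knob (187,165), tall cards at columns 254 and 276, low card at 295. Wrist and top views agree within 1 mm on the rig centre, about (494,278), with yaw 8.5°. The knob should be near (448,388). Next I'll lower the shut fingers on the lever's -x side.

Call:
jog_arm(plan=[-0.02, 0.045, -0.03, 0, 0, 0, -0.04, 0.09, -0.06, 0, 0, 0, -0.064, 0.131, -0.09, 0, 0, 0, -0.064, 0.131, -0.136, 0, 0, 0, -0.064, 0.131, -0.18, 0, 0, 0, -0.064, 0.131, -0.22, 0, 0, 0, -0.064, 0.131, -0.26, 0, 0, 0, -0.064, 0.131, -0.286, 0, 0, 0, -0.064, 0.131, -0.286, 0, 0, 0, -0.064, 0.131, -0.286, 0, 0, 0])

```text
clock: 3.45
eef_pos: [415.6, 382.0, 100.2]
eef_rot: [3.141, 0.001, 0.146]
wrist_force: [0.2, 0.2, 0.5]
finger_gap: 0.5
finger_force: 0.0
```

```bash
python3 - <<'E'
from h import *
print(manip.read_state()['eef_pos'])
p,d,c=shot('wrist','w2.png'); P=cloud(d,c)
m=(d>0)&(P[...,2]>75)&(P[...,2]<130)&(P[...,0]>425)&(P[...,0]<520)&(P[...,1]>355)&(P[...,1]<420)
S=P[m]; print(m.sum(),S.mean(0).round(1),S.min(0).round(0),S.max(0).round(0))
p,d,c=shot('top'); P=cloud(d,c)
m=(d>0)&(P[...,2]>95)&(P[...,2]<135)&(P[...,0]>432)&(P[...,0]<520)&(P[...,1]>355)&(P[...,1]<420)
S=P[m]; print(m.sum(),S.mean(0).round(1),S.min(0).round(0),S.max(0).round(0))
E
```

```text
[415.6001462  382.02290247 100.18908529]
914 [455.9 388.9 111. ] [441. 376.  75.] [472. 401. 121.]
13 [456.5 393.4 115.3] [442. 389. 108.] [466. 399. 122.]
```

The knob's -x face is at x≈441, as expected. Pushing it over.

Call:
jog_arm(plan=[0.01, 0.0015, 0, 0, 0, 0, 0.015, 0.002, 0, 0, 0, 0, 0.02, 0.003, 0, 0, 0, 0, 0.024, 0.0035, 0, 0, 0, 0, 0.028, 0.004, 0, 0, 0, 0, 0.032, 0.005, 0, 0, 0, 0, 0.036, 0.0055, 0, 0, 0, 0, 0.04, 0.006, 0, 0, 0, 0, 0.044, 0.0065, 0, 0, 0, 0, 0.048, 0.007, 0, 0, 0, 0, 0.052, 0.008, 0, 0, 0, 0, 0.056, 0.0085, 0, 0, 0, 0, 0.06, 0.009, 0, 0, 0, 0, 0.064, 0.0095, 0, 0, 0, 0, 0.067, 0.01, 0, 0, 0, 0, 0.067, 0.01, 0, 0, 0, 0])

```text
clock: 5.15
eef_pos: [482.8, 392.5, 99.9]
eef_rot: [-3.142, -0.0, 0.146]
wrist_force: [-0.0, -0.2, -0.0]
finger_gap: 0.1
finger_force: 0.0
```

Call:
jog_arm(plan=[0.002, 0, 0, 0, 0, 0, 0.004, 0.0005, 0, 0, 0, 0, 0.006, 0.001, 0, 0, 0, 0, 0.006, 0.001, 0, 0, 0, 0])

```text
clock: 5.55
eef_pos: [488.7, 393.5, 100.0]
eef_rot: [-3.142, -0.0, 0.146]
wrist_force: [-0.3, 0.4, 0.4]
finger_gap: 0.6
finger_force: 0.0
```

Call:
jog_arm(plan=[0.002, 0, 0, 0, 0, 0, 0.004, 0.0005, 0, 0, 0, 0, 0.004, 0.0005, 0, 0, 0, 0])

```text
clock: 5.85
eef_pos: [492.7, 394.0, 99.9]
eef_rot: [-3.142, -0.0, 0.146]
wrist_force: [-0.1, -0.7, 0.1]
finger_gap: 0.6
finger_force: 0.0
```

Call:
jog_arm(plan=[0.002, 0.0005, 0, 0, 0, 0, 0.002, 0.0005, 0, 0, 0, 0])

```text
clock: 6.05
eef_pos: [494.7, 394.5, 100.0]
eef_rot: [-3.142, -0.0, 0.146]
wrist_force: [-0.7, 0.4, 0.6]
finger_gap: 0.6
finger_force: 0.0
```

Call:
jog_arm(plan=[0.002, 0, 0, 0, 0, 0, 0.002, 0, 0, 0, 0, 0])

```text
clock: 6.25
eef_pos: [496.7, 394.5, 100.0]
eef_rot: [-3.142, -0.0, 0.146]
wrist_force: [-0.4, -0.4, -0.3]
finger_gap: 0.5
finger_force: 0.0
```

```bash
cat > lev.py <<'E'
from h import *
for n in('scene','wrist','top'):
    p,d,c=shot(n,f'lev_{n}.png'); P=cloud(d,c)
    m=(d>0)&(P[...,2]>70)&(P[...,2]<135)&(P[...,0]>430)&(P[...,0]<545)&(P[...,1]>360)&(P[...,1]<425)
    dark=m&(p.max(2)<70)
    for q in(m,dark):
        S=P[q]; print(n,q.sum(),*( [S.mean(0).round(1),S.min(0).round(0),S.max(0).round(0)] if len(S) else []))
E
python3 lev.py
```

```text
scene 83 [461.7 385.3 101.3] [446. 375.  70.] [478. 397. 121.]
scene 40 [460.3 383.7 110.9] [451. 375.  98.] [467. 394. 120.]
wrist 0
wrist 0
top 90 [456.1 387.2 109.2] [442. 376.  70.] [475. 401. 124.]
top 65 [453.1 387.5 116.3] [442. 377. 107.] [464. 401. 124.]
```

```bash
python3 - <<'E'
import cv2,numpy as np
a=cv2.imread('pics/lev_scene.png')[60:220,230:400]; b=cv2.imread('pics/lev_wrist.png')
cv2.imwrite('pics/c3.png',np.hstack([cv2.resize(a,(400,376)),cv2.resize(b,(400,376))]))
from h import *
print(manip.read_state()['eef_pos'])
E
```

```text
[496.49655364 394.45583524  99.90040134]
```

View pics/c3.png

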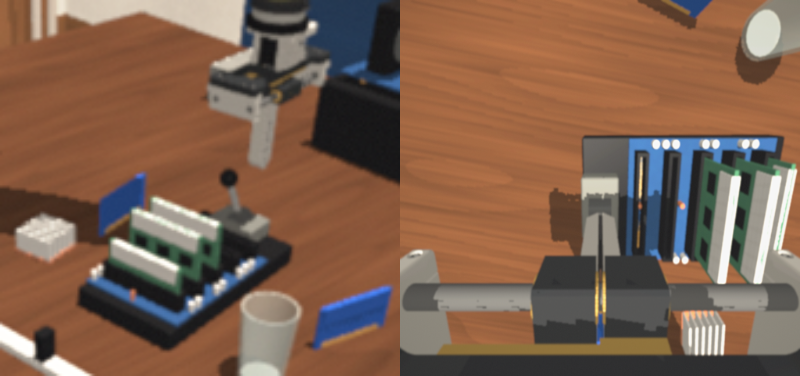

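```bash
python3 - <<'E'
from h import *
z=np.load('pics/lev_scene.npz'); k=z['k']
for X in ([496.5,394.5,100],[415.6,382,100],[415.6,382,250],[452,388,113]):
    q=z['A'].T@(np.array(X)-z['o']); print(X,k[0]*q[0]/q[2]+k[2],k[1]*q[1]/q[2]+k[3])
print(manip.read_state()['joints'])
w=np.load('pics/lev_wrist.npz'); print(w['o'], manip.read_state()['eef_pos'])
p,d,c=shot('scene','s4.png'); z2=np.load('pics/s4.npz'); print(np.abs(z2['p'].astype(int)-z['p']).mean())
c=dict(fx=k[0],fy=k[1],cx=k[2],cy=k[3],origin=z2['o'],attitude=z2['A'])
P=cloud(z2['d'],c); print(P[120:132,336:346:3].round(0).tolist())
E
```

```text
[496.5, 394.5, 100] 337.3145818989346 141.36815391902002
[415.6, 382, 100] 316.0703311049653 133.57931179017675
[415.6, 382, 250] 320.2659086858864 89.45045115986521
[452, 388, 113] 325.9231538362901 133.3528886388543
[ 6.13615866e-01  5.42396968e-01  1.33602348e+00 -1.99968825e-06
  1.26322462e+00  2.03798576e+00]
[572.05061276 405.58196161 318.21542013] [496.49655364 394.45583524  99.90040134]
0.7757856580946181
[[[491.0, 382.0, 175.0], [499.0, 386.0, 177.0], [508.0, 389.0, 179.0], [269.0, 716.0, -1.0]], [[493.0, 380.0, 173.0], [501.0, 384.0, 175.0], [1203.0, -506.0, 685.0], [280.0, 703.0, 3.0]], [[491.0, 383.0, 168.0], [502.0, 383.0, 172.0], [506.0, 393.0, 171.0], [284.0, 698.0, 1.0]], [[490.0, 385.0, 164.0], [500.0, 386.0, 167.0], [505.0, 395.0, 166.0], [289.0, 693.0, -0.0]], [[495.0, 379.0, 164.0], [505.0, 381.0, 167.0], [507.0, 392.0, 165.0], [298.0, 682.0, 2.0]], [[495.0, 380.0, 160.0], [504.0, 383.0, 163.0], [509.0, 391.0, 162.0], [305.0, 673.0, 3.0]], [[492.0, 384.0, 155.0], [500.0, 388.0, 157.0], [503.0, 399.0, 155.0], [306.0, 673.0, -1.0]], [[492.0, 385.0, 151.0], [503.0, 386.0, 155.0], [503.0, 400.0, 151.0], [313.0, 665.0, -0.0]], [[496.0, 381.0, 150.0], [508.0, 379.0, 156.0], [504.0, 400.0, 148.0], [324.0, 651.0, 4.0]], [[489.0, 390.0, 142.0], [505.0, 385.0, 149.0], [504.0, 400.0, 144.0], [324.0, 652.0, -1.0]], [[312.0, 613.0, 2.0], [500.0, 390.0, 142.0], [505.0, 399.0, 141.0], [331.0, 644.0, -0.0]], [[321.0, 602.0, 5.0], [322.0, 619.0, 0.0], [329.0, 629.0, -0.0], [343.0, 629.0, 5.0]]]
```

The scene depth puts the fingertips at z≈140, while the reported TCP z is 100, so the shut fingers passed above the knob without touching it. I'll back off and measure the tip's position against the TCP with the fingers shut and open.

Call:
jog_arm(plan=[0, 0, 0.04, 0, 0, 0, -0.03, -0.004, 0.08, 0, 0, 0, -0.08, -0.012, 0.08, 0, 0, 0, -0.08, -0.012, 0.08, 0, 0, 0, -0.08, -0.012, 0.08, 0, 0, 0])

```text
clock: 6.95
eef_pos: [416.0, 382.6, 180.6]
eef_rot: [-3.141, -0.001, 0.147]
wrist_force: [-0.1, 0.5, -0.6]
finger_gap: 0.3
finger_force: 0.0
```

```bash
cat > tip.py <<'E'
from h import *
e=manip.read_state(); E=e['eef_pos']; print(E.round(1),e['finger_gap'])
for n in('scene','top'):
    p,d,c=shot(n,f'tip_{n}.png'); P=cloud(d,c)
    m=(d>0)&(np.hypot(P[...,0]-E[0],P[...,1]-E[1])<75)&(P[...,2]>128)&(P[...,2]<E[2]+150)
    S=P[m]; z=np.sort(S[:,2]); print(n,m.sum(), 'lowest',z[:8].round(0))
    L=S[S[:,2]<z[0]+25]; print(L.mean(0).round(1),L.min(0).round(0),L.max(0).round(0))
E
python3 tip.py
```

```text
[416.  382.6 180.6] 0.31494277101142326
scene 318 lowest [222. 223. 223. 224. 224. 225. 226. 226.]
[421.4 378.3 236.2] [408. 365. 222.] [430. 399. 247.]
top 94 lowest [247. 248. 251. 251. 252. 253. 253. 254.]
[419.2 371.  259.4] [412. 369. 247.] [427. 373. 272.]
```

Call:
jog_arm(plan=[0, 0, 0, 0, 0, 0, 0, 0, 0, 0, 0, 0, 0, 0, 0, 0, 0, 0, 0, 0, 0, 0, 0, 0, 0, 0, 0, 0, 0, 0], claw=0.03)

```text
clock: 7.55
eef_pos: [416.6, 382.5, 179.9]
eef_rot: [3.142, 0.0, 0.146]
wrist_force: [-0.5, 0.0, -0.1]
finger_gap: 29.9
finger_force: 0.0
```

```bash
python3 tip.py
```

```text
[416.6 382.5 179.9] 29.904659730063702
scene 432 lowest [219. 220. 221. 221. 222. 223. 223. 223.]
[419.3 380.7 233.1] [405. 353. 219.] [433. 413. 244.]
top 52 lowest [273. 284. 285. 287. 288. 312. 314. 314.]
[421.6 357.8 283.3] [410. 356. 273.] [428. 361. 288.]
```

The visible tip sits about 41 mm above the reported TCP at both openings, so true tip z = reported z + 41; xy agrees within 3 mm. I'll retry the lever with that correction.

Call:
jog_arm(plan=[0, 0, 0, 0, 0, 0, 0, 0, -0.03, 0, 0, 0, 0, 0, -0.06, 0, 0, 0, 0, 0, -0.09, 0, 0, 0, 0, 0, -0.11, 0, 0, 0, 0, 0, -0.12, 0, 0, 0, 0, 0, -0.12, 0, 0, 0], claw=0.0)

```text
clock: 8.35
eef_pos: [416.2, 382.2, 59.1]
eef_rot: [3.141, 0.001, 0.146]
wrist_force: [0.4, 0.1, 1.0]
finger_gap: 0.2
finger_force: 0.0
```

Call:
jog_arm(plan=[0.004, 0.0005, 0, 0, 0, 0, 0.008, 0.001, 0, 0, 0, 0, 0.012, 0.0015, 0, 0, 0, 0, 0.016, 0.0025, 0, 0, 0, 0, 0.02, 0.003, 0, 0, 0, 0, 0.024, 0.0035, 0, 0, 0, 0, 0.028, 0.004, 0, 0, 0, 0, 0.032, 0.005, 0, 0, 0, 0, 0.036, 0.0055, 0, 0, 0, 0, 0.04, 0.006, 0, 0, 0, 0, 0.044, 0.0065, 0, 0, 0, 0, 0.048, 0.007, 0, 0, 0, 0, 0.052, 0.008, 0, 0, 0, 0, 0.056, 0.0085, 0, 0, 0, 0, 0.06, 0.009, 0, 0, 0, 0, 0.06, 0.009, 0, 0, 0, 0])

```text
clock: 9.95
eef_pos: [476.9, 391.5, 59.8]
eef_rot: [-3.142, -0.0, 0.146]
wrist_force: [-0.2, 0.6, 0.2]
finger_gap: 0.2
finger_force: 0.0
```

```bash
python3 lev.py
```

```text
scene 153 [490.5 388.5 111.5] [468. 377.  70.] [512. 406. 135.]
scene 42 [505.2 390.3 112.1] [495. 381.  92.] [512. 400. 123.]
wrist 1848 [494.6 394.4 118.5] [483. 380. 104.] [511. 408. 135.]
wrist 972 [499.7 395.6 116.9] [483. 384. 106.] [511. 407. 134.]
top 68 [495.7 388.9 118.1] [479. 378.  86.] [510. 402. 135.]
top 34 [500.9 390.1 117.6] [493. 383. 110.] [510. 401. 123.]
```

Call:
jog_arm(plan=[0.002, 0.0005, 0, 0, 0, 0, 0.003, 0.0005, 0, 0, 0, 0, 0.003, 0.0005, 0, 0, 0, 0])

```text
clock: 10.4
eef_pos: [479.5, 392.0, 59.9]
eef_rot: [-3.142, 0.0, 0.146]
wrist_force: [0.2, 0.1, 0.2]
finger_gap: 0.5
finger_force: 0.3
```

Call:
jog_arm(plan=[0.002, 0.0005, 0, 0, 0, 0, 0.002, 0.0005, 0, 0, 0, 0])

```text
clock: 10.6
eef_pos: [481.6, 392.5, 59.9]
eef_rot: [3.142, -0.0, 0.146]
wrist_force: [-0.4, 0.7, -0.4]
finger_gap: 0.4
finger_force: 0.3
```

Call:
jog_arm(plan=[0.002, 0, 0, 0, 0, 0, 0.002, 0, 0, 0, 0, 0])

```text
clock: 10.8
eef_pos: [483.7, 392.5, 59.9]
eef_rot: [-3.142, -0.0, 0.146]
wrist_force: [-1.4, -0.6, -0.2]
finger_gap: 0.4
finger_force: 0.3
```

Call:
jog_arm(plan=[0.001, 0, 0, 0, 0, 0, 0.002, 0, 0, 0, 0, 0])

```text
clock: 11.0
eef_pos: [485.3, 392.5, 59.9]
eef_rot: [3.142, 0.001, 0.146]
wrist_force: [-5.2, 1.4, -0.1]
finger_gap: 0.4
finger_force: 2.9
```

Call:
jog_arm(plan=[0.001, 0, 0, 0, 0, 0, 0.002, 0.0005, 0, 0, 0, 0])

```text
clock: 11.2
eef_pos: [485.7, 392.7, 59.7]
eef_rot: [3.141, 0.004, 0.147]
wrist_force: [-18.5, -5.1, 7.2]
finger_gap: 0.3
finger_force: 9.2
```

```bash
python3 lev.py
```

```text
scene 151 [498.7 388.9 111.3] [477. 378.  71.] [521. 408. 135.]
scene 40 [513.7 390.7 108.5] [506. 384.  97.] [521. 400. 118.]
wrist 1816 [502.8 395.6 116.2] [492. 382. 101.] [519. 409. 135.]
wrist 930 [507.5 396.9 113.4] [492. 385. 104.] [519. 409. 135.]
top 58 [506.  391.1 116.1] [490. 381. 107.] [519. 404. 134.]
top 25 [508.7 390.4 114.9] [502. 384. 108.] [516. 399. 120.]
```

The lever is hard against its stop: 18 N, knob at x≈508. Now I'll back off and go above the first tall card, at rig y -20.

Call:
jog_arm(plan=[-0.02, -0.003, 0, 0, 0, 0, -0.02, -0.003, 0.04, 0, 0, 0, -0.01, -0.01, 0.08, 0, 0, 0, 0, -0.04, 0.12, 0, 0, 0, 0.0095, -0.08, 0.14, 0, 0, 0, 0.0095, -0.12, 0.14, 0, 0, 0, 0.0095, -0.1345, 0.14, 0, 0, 0, 0.0095, -0.1345, 0.14, 0, 0, 0, 0.0095, -0.1345, 0.14, 0, 0, 0, 0.0095, -0.1345, 0.14, 0, 0, 0], claw=0.03, force=14)

```text
clock: 12.35
eef_pos: [496.8, 259.6, 199.6]
eef_rot: [-3.142, 0.0, 0.148]
wrist_force: [-0.8, -0.3, -0.9]
finger_gap: 30.0
finger_force: 0.0
```

```bash
python3 - <<'E'
from h import *
E=manip.read_state()['eef_pos']; print(E.round(1), manip.read_state()['finger_gap'])
p,d,c=shot('wrist','w5.png'); P=cloud(d,c); ok=d>0
def rep(m,n):
    nn,l,st,ce=cv2.connectedComponentsWithStats(m.astype(np.uint8))
    for i in range(1,nn):
        if st[i,4]<100: continue
        S=P[l==i]; r=cv2.minAreaRect(S[:,:2].astype(np.float32))
        print(n,st[i,4],ce[i].round(0),'mean',S.mean(0).round(1),'rect',[np.round(x,1) for x in r])
roi=(P[...,0]>420)&(P[...,0]<580)&(P[...,1]>150)&(P[...,1]<420)
rep(ok&roi&(P[...,2]>108)&(P[...,2]<130),'tall'); rep(ok&roi&(P[...,2]>80)&(P[...,2]<100),'low')
rep(ok&(P[...,2]>E[2]+25)&(P[...,2]<E[2]+75)&roi,'tips')
S=P[ok&(P[...,2]>E[2]+20)&roi]; print('tip lowest',np.sort(S[:,2])[:10].round(0))
p,d,c=shot('top','t5.png'); P=cloud(d,c); ok=d>0;roi=(P[...,0]>420)&(P[...,0]<580)&(P[...,1]>360)&(P[...,1]<430)
rep(ok&roi&(P[...,2]>90)&(P[...,2]<135)&(p.max(2)<80),'knob')
E
```

```text
[496.8 259.6 199.6] 29.99951233994481
tall 608 [257. 184.] mean [499.9 259.3 118.6] rect [array([497.3, 259. ]), array([109.1,   7.2]), np.float64(8.7)]
tall 635 [291. 180.] mean [510.6 220.7 117.9] rect [array([508.8, 220. ]), array([97.8,  8.2]), np.float64(8.6)]
tall 350 [142. 161.] mean [506.8 394.1 113.7] rect [array([506.3, 395.5]), array([24.2, 22.5]), np.float64(41.7)]
low 691 [320. 179.] mean [511.6 180.8  90.1] rect [array([509.1, 179.6]), array([110. ,   8.6]), np.float64(8.6)]
tips 487 [227. 232.] mean [499.7 279.4 259.5] rect [array([496.4, 276.9]), array([21.3,  9.4]), np.float64(43.4)]
tips 493 [287. 233.] mean [505.4 241.3 259.7] rect [array([501.5, 242.8]), array([ 9.6, 21.3]), np.float64(63.7)]
tip lowest [238. 238. 238. 239. 239. 239. 239. 239. 239. 239.]
```

View pics/w5.png

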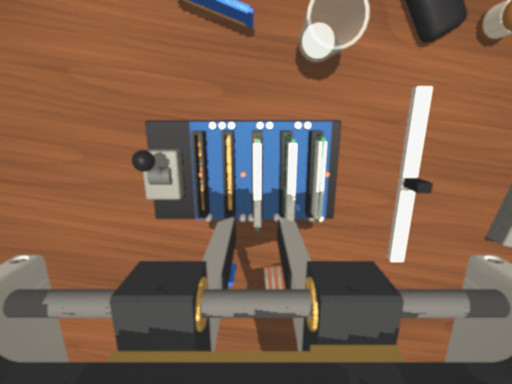

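The view confirms the lever over to +x (142,161), with the fingers straddling the first card's line (257,184). The finger midline is within 1 mm of it, and the offset of about 40 mm holds. Now descend and grip.

Call:
jog_arm(plan=[0, 0, -0.03, 0, 0, 0, 0, 0, -0.06, 0, 0, 0, 0, 0, -0.08, 0, 0, 0, 0, 0, -0.1, 0, 0, 0, 0, 0, -0.115, 0, 0, 0, 0, 0, -0.13, 0, 0, 0, 0, 0, -0.142, 0, 0, 0, 0, 0, -0.15, 0, 0, 0, 0, 0, -0.15, 0, 0, 0])

```text
clock: 13.35
eef_pos: [496.5, 258.5, 49.0]
eef_rot: [3.141, 0.002, 0.147]
wrist_force: [0.4, -0.5, 0.6]
finger_gap: 29.3
finger_force: 0.0
```

Call:
jog_arm(plan=[0, 0, 0, 0, 0, 0, 0, 0, 0, 0, 0, 0, 0, 0, 0, 0, 0, 0, 0, 0, 0, 0, 0, 0, 0, 0, 0, 0, 0, 0, 0, 0, 0, 0, 0, 0], claw=0.0, force=14)

```text
clock: 13.95
eef_pos: [497.3, 258.6, 50.5]
eef_rot: [-3.141, -0.001, 0.146]
wrist_force: [-0.5, 0.4, 5.2]
finger_gap: 7.8
finger_force: 14.0
```

The card is gripped at 7.8 mm with 14 N. Lift it straight up, slowly at first.

Call:
jog_arm(plan=[0, 0, 0.002, 0, 0, 0, 0, 0, 0.005, 0, 0, 0, 0, 0, 0.009, 0, 0, 0, 0, 0, 0.013, 0, 0, 0, 0, 0, 0.017, 0, 0, 0, 0, 0, 0.022, 0, 0, 0, 0, 0, 0.027, 0, 0, 0, 0, 0, 0.032, 0, 0, 0, 0, 0, 0.04, 0, 0, 0, 0, 0, 0.05, 0, 0, 0, 0, 0, 0.065, 0, 0, 0, 0, 0, 0.08, 0, 0, 0, 0, 0, 0.1, 0, 0, 0, 0, 0, 0.12, 0, 0, 0, 0, 0, 0.14, 0, 0, 0, 0, 0, 0.15, 0, 0, 0, 0, 0, 0.15, 0, 0, 0])

```text
clock: 15.65
eef_pos: [497.4, 258.7, 201.4]
eef_rot: [-3.141, -0.002, 0.146]
wrist_force: [0.4, 0.3, -1.7]
finger_gap: 7.8
finger_force: 14.0
```

```bash
cat > rack.py <<'E'
from h import *
p,d,c=shot('top','t6.png'); P=cloud(d,c); ok=d>0
roi=(P[...,1]<-120)&(P[...,1]>-460)&(P[...,0]>400)&(P[...,0]<600)
def rect(m,n):
    S=P[m]; r=cv2.minAreaRect(S[:,:2].astype(np.float32)); print(n,len(S),[np.round(x,1) for x in r]); return r
rect(ok&roi&(P[...,2]>22)&(P[...,2]<80),'rack')
r=rect(ok&roi&(P[...,2]>115)&(P[...,2]<145),'posts')
m=ok&roi&(P[...,2]>62)&(P[...,2]<78); rect(m,'lips')
# dividers: histogram along rack y
t=np.deg2rad(r[2]-90 if r[2]>45 else r[2]); 
q=P[m][:,:2]-np.array(r[0]); y=-np.sin(t)*q[:,0]+np.cos(t)*q[:,1]
h,e=np.histogram(y,bins=np.arange(-100,101,5)); print(np.rad2deg(t),list(zip(e[:-1].astype(int),h)))
E
python3 rack.py
```

```text
rack 4345 [array([ 497.2, -288.2]), array([280.3, 140.3]), np.float64(85.4)]
posts 364 [array([ 497.2, -288.7]), array([261.3,  54.1]), np.float64(85.4)]
lips 1413 [array([ 497. , -287.5]), array([258.6, 137.7]), np.float64(85.4)]
-4.588249206542969 [(np.int64(-100), np.int64(0)), (np.int64(-95), np.int64(0)), (np.int64(-90), np.int64(0)), (np.int64(-85), np.int64(0)), (np.int64(-80), np.int64(4)), (np.int64(-75), np.int64(89)), (np.int64(-70), np.int64(92)), (np.int64(-65), np.int64(17)), (np.int64(-60), np.int64(1)), (np.int64(-55), np.int64(52)), (np.int64(-50), np.int64(67)), (np.int64(-45), np.int64(18)), (np.int64(-40), np.int64(6)), (np.int64(-35), np.int64(86)), (np.int64(-30), np.int64(90)), (np.int64(-25), np.int64(11)), (np.int64(-20), np.int64(3)), (np.int64(-15), np.int64(48)), (np.int64(-10), np.int64(72)), (np.int64(-5), np.int64(18)), (np.int64(0), np.int64(5)), (np.int64(5), np.int64(87)), (np.int64(10), np.int64(89)), (np.int64(15), np.int64(20)), (np.int64(20), np.int64(4)), (np.int64(25), np.int64(52)), (np.int64(30), np.int64(67)), (np.int64(35), np.int64(18)), (np.int64(40), np.int64(3)), (np.int64(45), np.int64(84)), (np.int64(50), np.int64(87)), (np.int64(55), np.int64(19)), (np.int64(60), np.int64(6)), (np.int64(65), np.int64(59)), (np.int64(70), np.int64(74)), (np.int64(75), np.int64(16)), (np.int64(80), np.int64(0)), (np.int64(85), np.int64(0)), (np.int64(90), np.int64(0)), (np.int64(95), np.int64(0))]
```

The wrist and top cameras agree on the rack: centre (497.2,-288.6), yaw -4.6°. I'll carry the card above the slot at rack y -20, at (495.6,-308.5).

Call:
jog_arm(plan=[0, -0.01, 0, 0, 0, 0, 0, -0.03, 0, 0, 0, 0, 0, -0.06, 0, 0, 0, -1, 0, -0.1, 0, 0, 0, -2, 0, -0.14, 0, 0, 0, -3, 0, -0.18, 0, 0, 0, -4, 0, -0.22, 0, 0, 0, -5, 0, -0.26, 0, 0, 0, -6, 0, -0.3, 0, 0, 0, -7, 0, -0.34, 0, 0, 0, -8, 0, -0.38, 0, 0, 0, -9, 0, -0.42, 0, 0, 0, -10, 0, -0.46, 0, 0, 0, -11, 0, -0.5, 0, 0, 0, -12, -0.001, -0.53, 0, 0, 0, -13, -0.001, -0.55, 0, 0, 0, -13, -0.001, -0.562, 0, 0, 0, -13, -0.001, -0.567, 0, 0, 0, -13, -0.001, -0.567, 0, 0, 0, -13, -0.001, -0.567, 0, 0, 0, -13])

```text
clock: 17.7
eef_pos: [496.2, -307.6, 200.0]
eef_rot: [-3.141, -0.0, -0.079]
wrist_force: [-0.1, -0.8, -2.3]
finger_gap: 8.1
finger_force: 14.0
```

Call:
jog_arm(plan=[0, 0, 0, 0, 0, 0, 0, 0, 0, 0, 0, 0, 0, 0, 0, 0, 0, 0])

```text
clock: 18.0
eef_pos: [496.1, -308.2, 200.1]
eef_rot: [3.142, -0.0, -0.08]
wrist_force: [0.6, -0.4, -1.5]
finger_gap: 8.3
finger_force: 14.0
```

```bash
cat > w.py <<'E'
from h import *
import sys
fn,z0,z1,yc=sys.argv[1],float(sys.argv[2]),float(sys.argv[3]),float(sys.argv[4])
s=manip.read_state(); E=s['eef_pos']; print(E.round(1),s['eef_rot'].round(3))
p,d,c=shot('wrist',fn); P=cloud(d,c); ok=d>0
C=np.array([497.2,-288.6]); t=np.deg2rad(-4.6); u=np.array([np.cos(t),np.sin(t)]); v=np.array([-np.sin(t),np.cos(t)])
loc=lambda X:np.array([(X[...,:2]-C)@u,(X[...,:2]-C)@v]).T
def rep(m,n):
    nn,l,st,ce=cv2.connectedComponentsWithStats(m.astype(np.uint8))
    for i in range(1,nn):
        if st[i,4]<80: continue
        S=P[l==i]; r=cv2.minAreaRect(S[:,:2].astype(np.float32))
        print(n,st[i,4],ce[i].round(0),'z',S[:,2].min().round(0),S[:,2].max().round(0),'rect',[np.round(x,1) for x in r],'rackframe',loc(np.array(r[0])).round(1))
roi=(P[...,0]>400)&(P[...,0]<600)&(P[...,1]>-450)&(P[...,1]<-130)
rep(ok&roi&(P[...,2]>z0)&(P[...,2]<z1),'held/cards')
rep(ok&roi&(P[...,2]>66)&(P[...,2]<76),'lips'); rep(ok&roi&(P[...,2]>130)&(P[...,2]<144),'posts')
E
python3 w.py w7.png 250 275 -308
```

```text
[ 496.1 -308.2  200.1] [ 3.142 -0.    -0.08 ]
held/cards 2360 [257. 224.] z 250.0 275.0 rect [array([ 507.8, -308.3]), array([84., 31.]), np.float64(11.5)] rackframe [ 12.1 -18.8]
lips 525 [189. 175.] z 66.0 72.0 rect [array([ 502.5, -218.1]), array([  8.5, 129.6]), np.float64(85.6)] rackframe [-0.4 70.7]
lips 422 [207. 176.] z 66.0 72.0 rect [array([ 500.4, -241.2]), array([  7.9, 130.1]), np.float64(85.3)] rackframe [-0.6 47.5]
lips 502 [218. 175.] z 66.0 73.0 rect [array([ 499.4, -257.8]), array([  7.9, 129.5]), np.float64(85.7)] rackframe [-0.3 30.9]
lips 439 [236. 174.] z 66.0 73.0 rect [array([ 498.7, -281. ]), array([  7.8, 127.4]), np.float64(85.5)] rackframe [0.9 7.7]
lips 386 [248. 171.] z 66.0 73.0 rect [array([ 499.2, -297.9]), array([  7.6, 123.5]), np.float64(85.5)] rackframe [ 2.8 -9.1]
lips 442 [266. 173.] z 66.0 72.0 rect [array([ 497.3, -321.1]), array([  7.6, 123.6]), np.float64(85.5)] rackframe [  2.7 -32.4]
lips 422 [278. 174.] z 66.0 72.0 rect [array([ 494.7, -337.3]), array([  7.1, 126.3]), np.float64(85.5)] rackframe [  1.4 -48.8]
lips 495 [296. 175.] z 66.0 7
[... 174 characters left out ...]
, 18.]), np.float64(15.3)] rackframe [  2.5 110.3]
lips 93 [326. 175.] z 66.0 76.0 rect [array([ 490.9, -400.3]), array([17.8, 57.3]), np.float64(66.3)] rackframe [   2.7 -111.8]
posts 214 [128. 172.] z 130.0 139.0 rect [array([ 528.5, -171.6]), array([20.9, 10. ]), np.float64(83.6)] rackframe [ 21.9 119.1]
posts 205 [349. 171.] z 130.0 139.0 rect [array([ 509.6, -410.4]), array([20.3,  9.7]), np.float64(86.1)] rackframe [  22.2 -120.4]
posts 223 [134. 210.] z 130.0 140.0 rect [array([ 484.3, -168.3]), array([20.8, 10.7]), np.float64(84.9)] rackframe [-22.5 118.9]
posts 196 [346. 209.] z 131.0 139.0 rect [array([ 466., -407.]), array([20.3,  9.6]), np.float64(86.7)] rackframe [ -21.6 -120.6]
```

View pics/w7.png

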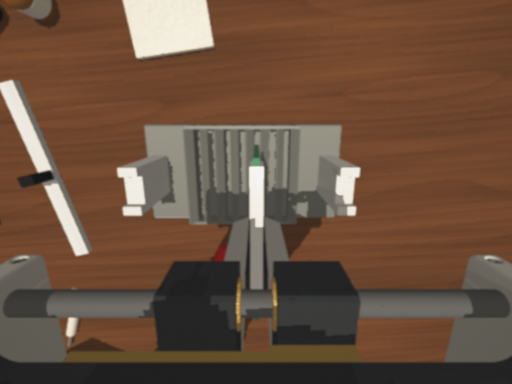

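The picture shows the card (257,190) over the slot at column 257, bounded by lips at 248 and 266. I'll measure its strip precisely against that slot.

```bash
cat > held.py <<'E'
from h import *
import sys
z=np.load(sys.argv[1]); zt=float(sys.argv[2]); xc,yc=float(sys.argv[3]),float(sys.argv[4]); k=z['k']
c=dict(fx=k[0],fy=k[1],cx=k[2],cy=k[3],origin=z['o'],attitude=z['A']); P=cloud(z['d'],c); p=z['p'].astype(int)
m=(z['d']>0)&(abs(P[...,2]-zt)<5)&(abs(P[...,1]-yc)<9)&(p.min(2)>190)&(P[...,0]>xc-70)
S=P[m]; f=np.polyfit(S[:,0],S[:,1],1); print(m.sum(),'strip x',S[:,0].min(),S[:,0].max(),'z',S[:,2].mean(),'slope deg',np.rad2deg(np.arctan(f[0])),'y at xc',np.polyval(f,xc))
# lips near, at slot
m=(z['d']>0)&(abs(P[...,2]-71)<4)&(abs(P[...,1]-yc)<24)&(abs(P[...,0]-xc)<60); S=P[m]
t=np.deg2rad(-4.6); y=S[:,1]-np.tan(t)*(S[:,0]-xc); print('lips y',y[y<yc].mean(),y[y>yc].mean(),'mid',(y[y<yc].mean()+y[y>yc].mean())/2)
E
python3 held.py pics/w7.npz 269 495.6 -308.5
```

```text
738 strip x 508.94302523794494 546.3142477560865 z 268.1278820080481 slope deg -3.402044386918386 y at xc -309.10319568694035
lips y -323.11371101532353 -293.65629231097586 mid -308.3850016631497
```

Strip y is -309.1 and the slot centre -309.3, so they're aligned. Lowering, with the last part slow.

Call:
jog_arm(plan=[0, 0, -0.02, 0, 0, 0, 0, 0, -0.045, 0, 0, 0, 0, 0, -0.07, 0, 0, 0, 0, 0, -0.09, 0, 0, 0, 0, 0, -0.1, 0, 0, 0, 0, 0, -0.106, 0, 0, 0, 0, 0, -0.11, 0, 0, 0, 0, 0, -0.114, 0, 0, 0, 0, 0, -0.118, 0, 0, 0, 0, 0, -0.122, 0, 0, 0, 0, 0, -0.126, 0, 0, 0, 0, 0, -0.13, 0, 0, 0, 0, 0, -0.13, 0, 0, 0])

```text
clock: 19.35
eef_pos: [495.8, -308.4, 69.3]
eef_rot: [-3.141, 0.001, -0.08]
wrist_force: [0.7, -0.2, -2.1]
finger_gap: 8.2
finger_force: 14.0
```

Call:
jog_arm(plan=[0, 0, -0.002, 0, 0, 0, 0, 0, -0.004, 0, 0, 0, 0, 0, -0.006, 0, 0, 0, 0, 0, -0.008, 0, 0, 0, 0, 0, -0.01, 0, 0, 0, 0, 0, -0.012, 0, 0, 0, 0, 0, -0.014, 0, 0, 0, 0, 0, -0.015, 0, 0, 0, 0, 0, -0.016, 0, 0, 0, 0, 0, -0.016, 0, 0, 0])

```text
clock: 20.35
eef_pos: [496.0, -308.5, 53.8]
eef_rot: [-3.141, 0.0, -0.08]
wrist_force: [-0.5, 1.0, -2.4]
finger_gap: 7.7
finger_force: 14.0
```

Call:
jog_arm(plan=[0, 0, -0.001, 0, 0, 0, 0, 0, -0.0015, 0, 0, 0, 0, 0, -0.0015, 0, 0, 0])

```text
clock: 20.65
eef_pos: [496.0, -308.5, 52.4]
eef_rot: [-3.142, 0.0, -0.08]
wrist_force: [-0.1, -0.5, -2.2]
finger_gap: 8.2
finger_force: 14.0
```

Call:
jog_arm(plan=[0, 0, -0.0005, 0, 0, 0, 0, 0, -0.001, 0, 0, 0, 0, 0, -0.001, 0, 0, 0])

```text
clock: 20.95
eef_pos: [496.0, -308.6, 51.5]
eef_rot: [3.142, -0.0, -0.08]
wrist_force: [-1.1, 0.4, -0.1]
finger_gap: 8.1
finger_force: 14.0
```

Call:
jog_arm(plan=[0, 0, -0.0005, 0, 0, 0, 0, 0, -0.0005, 0, 0, 0])

```text
clock: 21.15
eef_pos: [496.1, -308.7, 51.5]
eef_rot: [3.141, -0.0, -0.08]
wrist_force: [-2.8, 1.3, 5.0]
finger_gap: 8.0
finger_force: 14.0
```

Call:
jog_arm(plan=[0, 0, 0, 0, 0, 0, 0, 0, 0, 0, 0, 0, 0, 0, 0, 0, 0, 0, 0, 0, 0, 0, 0, 0], claw=0.03)

```text
clock: 21.55
eef_pos: [496.0, -308.5, 50.8]
eef_rot: [-3.141, 0.0, -0.08]
wrist_force: [0.7, -0.4, 0.4]
finger_gap: 29.5
finger_force: 0.0
```

Call:
jog_arm(plan=[0, 0, 0.01, 0, 0, 0, 0, 0, 0.03, 0, 0, 0, 0, 0, 0.06, 0, 0, 0, 0, 0, 0.1, 0, 0, 0, 0, 0, 0.14, 0, 0, 0, 0, 0, 0.15, 0, 0, 0, 0, 0, 0.15, 0, 0, 0])

```text
clock: 22.25
eef_pos: [496.5, -308.8, 202.9]
eef_rot: [3.14, -0.003, -0.08]
wrist_force: [-0.8, -0.1, -0.2]
finger_gap: 30.1
finger_force: 0.0
```

```bash
python3 w.py w8.png 108 128 -308
```

```text
[ 496.5 -308.8  202.9] [ 3.14e+00 -3.00e-03 -8.00e-02]
held/cards 606 [256. 185.] z 110.0 122.0 rect [array([ 496.1, -308.7]), array([  7.3, 109.6]), np.float64(85.5)] rackframe [  0.5 -20.2]
held/cards 719 [340. 187.] z 108.0 128.0 rect [array([ 487.4, -408.8]), array([20.5, 54.5]), np.float64(85.6)] rackframe [-1.000e-01 -1.206e+02]
held/cards 819 [139. 187.] z 108.0 128.0 rect [array([ 506.3, -170.2]), array([21.2, 54.2]), np.float64(85.1)] rackframe [ -0.4 118.7]
lips 519 [189. 176.] z 66.0 74.0 rect [array([ 502. , -218.2]), array([  8.4, 129.6]), np.float64(85.8)] rackframe [-0.9 70.5]
lips 425 [206. 176.] z 66.0 73.0 rect [array([ 500.4, -241.1]), array([  7.9, 129.2]), np.float64(85.5)] rackframe [-0.6 47.6]
lips 484 [218. 175.] z 66.0 72.0 rect [array([ 500.9, -257.7]), array([  7.7, 125.4]), np.float64(85.4)] rackframe [ 1.2 31.1]
lips 440 [236. 175.] z 66.0 73.0 rect [array([ 497.3, -281.1]), array([  7.5, 128.8]), np.float64(85.5)] rackframe [-0.5  7.5]
lips 464 [247. 175.] z 66.0 73.0 rect [array([ 495.7, -297.9]), array([  8.2, 129.2]), np.float64(85.1)] rackframe [-0.7
[... 344 characters left out ...]
25.7]), np.float64(85.6)] rackframe [  1.1 -72.3]
lips 119 [159. 176.] z 66.0 76.0 rect [array([ 508.4, -178.8]), array([57.3, 17.7]), np.float64(14.7)] rackframe [  2.3 110.4]
posts 210 [129. 172.] z 130.0 140.0 rect [array([ 528.6, -171.5]), array([20.9,  9.9]), np.float64(83.4)] rackframe [ 21.9 119.3]
posts 203 [347. 172.] z 130.0 140.0 rect [array([ 509.6, -410.2]), array([20.2, 10.1]), np.float64(86.2)] rackframe [  22.2 -120.2]
posts 202 [134. 209.] z 130.0 140.0 rect [array([ 484.7, -168.1]), array([20.7, 10.2]), np.float64(84.4)] rackframe [-22.1 119.1]
posts 193 [344. 209.] z 130.0 139.0 rect [array([ 465.8, -407.2]), array([20.6, 10.1]), np.float64(86.1)] rackframe [ -21.8 -120.7]
```

The first card stands home: top about 120, at rack (0.5,-20.2). Now the second card, at (502.6,219.2).

Call:
jog_arm(plan=[0, 0.03, 0, 0, 0, 0, 0, 0.07, 0, 0, 0, 1, 0, 0.11, 0, 0, 0, 2, 0, 0.15, 0, 0, 0, 3, 0, 0.2, 0, 0, 0, 4, 0, 0.25, 0, 0, 0, 5, 0, 0.3, 0, 0, 0, 7, 0, 0.35, 0, 0, 0, 9, 0.003, 0.4, 0, 0, 0, 11, 0.006, 0.45, 0, 0, 0, 13, 0.0065, 0.49, 0, 0, 0, 13, 0.0065, 0.515, 0, 0, 0, 13, 0.0065, 0.5275, 0, 0, 0, 13, 0.0065, 0.5275, 0, 0, 0, 13, 0.0065, 0.5275, 0, 0, 0, 13, 0.0065, 0.5275, 0, 0, 0, 13, 0.0065, 0.5275, 0, 0, 0, 13])

```text
clock: 24.0
eef_pos: [502.7, 218.0, 201.0]
eef_rot: [3.142, -0.0, 0.145]
wrist_force: [-0.2, 0.2, 0.1]
finger_gap: 29.8
finger_force: 0.0
```

```bash
python3 - <<'E'
from h import *
E=manip.read_state()['eef_pos']; print(E.round(1))
p,d,c=shot('wrist','w9.png'); P=cloud(d,c); ok=d>0
def rep(m,n):
    nn,l,st,ce=cv2.connectedComponentsWithStats(m.astype(np.uint8))
    for i in range(1,nn):
        if st[i,4]<100: continue
        S=P[l==i]; r=cv2.minAreaRect(S[:,:2].astype(np.float32))
        print(n,st[i,4],ce[i].round(0),'z',S[:,2].max().round(0),'rect',[np.round(x,1) for x in r])
roi=(P[...,0]>420)&(P[...,0]<580)&(P[...,1]>150)&(P[...,1]<420)
rep(ok&roi&(P[...,2]>108)&(P[...,2]<130),'tall'); rep(ok&roi&(P[...,2]>80)&(P[...,2]<100),'low')
rep(ok&(P[...,2]>E[2]+30)&(P[...,2]<E[2]+75)&roi,'tips')
E
```

```text
[502.7 218.  201. ]
tall 568 [255. 182.] z 121.0 rect [array([503.6, 219.6]), array([108.9,   7. ]), np.float64(8.4)]
tall 353 [107. 161.] z 119.0 rect [array([505.6, 395.2]), array([24.6, 22.5]), np.float64(0.7)]
low 576 [287. 177.] z 94.0 rect [array([509.8, 179.6]), array([107.6,   8.2]), np.float64(8.6)]
tips 487 [227. 232.] z 276.0 rect [array([502.3, 235.2]), array([21.4,  9.6]), np.float64(43.1)]
tips 488 [286. 232.] z 276.0 rect [array([507.1, 201.2]), array([ 9.5, 21.3]), np.float64(63.9)]
```

Call:
jog_arm(plan=[0, 0.0005, -0.03, 0, 0, 0, 0, 0.0005, -0.06, 0, 0, 0, 0, 0.0005, -0.08, 0, 0, 0, 0, 0.0005, -0.1, 0, 0, 0, 0, 0.0005, -0.115, 0, 0, 0, 0, 0.0005, -0.13, 0, 0, 0, 0, 0.0005, -0.142, 0, 0, 0, 0, 0.0005, -0.151, 0, 0, 0, 0, 0.0005, -0.151, 0, 0, 0])

```text
clock: 24.95
eef_pos: [502.1, 219.1, 49.0]
eef_rot: [3.141, 0.002, 0.146]
wrist_force: [0.0, 0.6, 0.1]
finger_gap: 30.0
finger_force: 0.0
```

Call:
jog_arm(plan=[0, 0, 0, 0, 0, 0, 0, 0, 0, 0, 0, 0, 0, 0, 0, 0, 0, 0, 0, 0, 0, 0, 0, 0, 0, 0, 0, 0, 0, 0, 0, 0, 0, 0, 0, 0], claw=0.0, force=14)

```text
clock: 25.55
eef_pos: [502.8, 219.5, 50.5]
eef_rot: [-3.142, -0.001, 0.147]
wrist_force: [-1.9, -1.4, 5.5]
finger_gap: 7.8
finger_force: 14.0
```

Call:
jog_arm(plan=[0, 0, 0.002, 0, 0, 0, 0, 0, 0.005, 0, 0, 0, 0, 0, 0.009, 0, 0, 0, 0, 0, 0.013, 0, 0, 0, 0, 0, 0.017, 0, 0, 0, 0, 0, 0.022, 0, 0, 0, 0, 0, 0.027, 0, 0, 0, 0, 0, 0.032, 0, 0, 0, 0, 0, 0.04, 0, 0, 0, 0, 0, 0.05, 0, 0, 0, 0, 0, 0.065, 0, 0, 0, 0, 0, 0.08, 0, 0, 0, 0, 0, 0.1, 0, 0, 0, 0, 0, 0.12, 0, 0, 0, 0, 0, 0.14, 0, 0, 0, 0, 0, 0.15, 0, 0, 0, 0, 0, 0.15, 0, 0, 0])

```text
clock: 27.25
eef_pos: [503.0, 219.7, 201.4]
eef_rot: [-3.141, -0.002, 0.146]
wrist_force: [-0.2, -0.3, -2.7]
finger_gap: 7.9
finger_force: 14.0
```

Call:
jog_arm(plan=[0, -0.01, 0, 0, 0, 0, 0, -0.03, 0, 0, 0, 0, 0, -0.06, 0, 0, 0, -1, 0, -0.1, 0, 0, 0, -2, 0, -0.14, 0, 0, 0, -3, 0, -0.18, 0, 0, 0, -4, 0, -0.22, 0, 0, 0, -5, 0, -0.26, 0, 0, 0, -7, 0, -0.3, 0, 0, 0, -9, 0, -0.34, 0, 0, 0, -11, 0, -0.38, 0, 0, 0, -13, 0, -0.41, 0, 0, 0, -13, 0, -0.43, 0, 0, 0, -13, 0, -0.443, 0, 0, 0, -13, 0, -0.449, 0, 0, 0, -13, 0, -0.449, 0, 0, 0, -13, 0, -0.449, 0, 0, 0, -13, 0, -0.449, 0, 0, 0, -13, 0, -0.449, 0, 0, 0, -13])

```text
clock: 29.15
eef_pos: [502.7, -228.9, 200.1]
eef_rot: [3.142, -0.0, -0.08]
wrist_force: [0.2, 0.3, -1.4]
finger_gap: 8.0
finger_force: 14.0
```

```bash
python3 w.py w10.png 108 128 -229 | grep -v posts; python3 held.py pics/w10.npz 269 502 -229.5
```

```text
[ 502.7 -228.9  200.1] [ 3.142 -0.    -0.08 ]
held/cards 825 [324. 184.] z 108.0 122.0 rect [array([ 495.9, -308.9]), array([  8.7, 110.3]), np.float64(85.4)] rackframe [  0.3 -20.3]
held/cards 654 [206. 187.] z 108.0 128.0 rect [array([ 506.4, -169.7]), array([20.7, 54.2]), np.float64(85.5)] rackframe [ -0.3 119.3]
held/cards 932 [409. 187.] z 108.0 128.0 rect [array([ 487.6, -408.7]), array([21.9, 54.4]), np.float64(85.6)] rackframe [   0.  -120.5]
lips 406 [247. 170.] z 66.0 73.0 rect [array([ 505.6, -217.5]), array([  6.6, 123.7]), np.float64(85.1)] rackframe [ 2.7 71.5]
lips 424 [266. 171.] z 66.0 72.0 rect [array([ 503.9, -241.7]), array([  6.6, 123.4]), np.float64(86.2)] rackframe [ 2.9 47.3]
lips 428 [277. 174.] z 66.0 73.0 rect [array([ 500.8, -257.9]), array([  7.5, 126.9]), np.float64(85.9)] rackframe [ 1.1 30.9]
lips 496 [295. 176.] z 66.0 73.0 rect [array([ 497.6, -281.1]), array([  7.7, 129.7]), np.float64(85.6)] rackframe [-0.2  7.5]
lips 423 [307. 176.] z 66.0 73.0 rect [array([ 496.4, -297.6]), array([  7.8, 129.5]), np.float64(85.6)] rackframe [-0.1 -9.1]
lips 402 [337. 175.] z 66.0 72.0 rect [array([ 493.2, -337.3]), array([  7.8, 129.7]), np.float64(85.4)] rackframe [ -0.1 -48.9]
lips 541 [355. 175.] z 66.0 72.0 rect [array([ 491.2, -360.9]), array([  8.6, 129.7]), np.float64(85.6)] rackframe [ -0.1 -72.6]
lips 160 [385. 176.] z 66.0 76.0 rect [array([ 491.2, -400.6]), array([18.5, 57.3]), np.float64(65.4)] rackframe [   3.  -112.1]
604 strip x 515.7594788760315 553.0965160697167 z 268.1216994630127 slope deg -3.015640997288658 y at xc -230.04407649228835
lips y -243.55909933655332 -216.9487406528919 mid -230.2539199947226
```

Aligned within 0.6 mm, so I'll lower it the same way.

Call:
jog_arm(plan=[0, 0, -0.02, 0, 0, 0, 0, 0, -0.045, 0, 0, 0, 0, 0, -0.07, 0, 0, 0, 0, 0, -0.09, 0, 0, 0, 0, 0, -0.1, 0, 0, 0, 0, 0, -0.106, 0, 0, 0, 0, 0, -0.11, 0, 0, 0, 0, 0, -0.114, 0, 0, 0, 0, 0, -0.118, 0, 0, 0, 0, 0, -0.122, 0, 0, 0, 0, 0, -0.126, 0, 0, 0, 0, 0, -0.13, 0, 0, 0, 0, 0, -0.13, 0, 0, 0])

```text
clock: 30.5
eef_pos: [502.2, -229.4, 69.3]
eef_rot: [-3.141, 0.001, -0.08]
wrist_force: [0.3, -0.3, -1.1]
finger_gap: 7.9
finger_force: 14.0
```

Call:
jog_arm(plan=[0, 0, -0.002, 0, 0, 0, 0, 0, -0.004, 0, 0, 0, 0, 0, -0.006, 0, 0, 0, 0, 0, -0.008, 0, 0, 0, 0, 0, -0.01, 0, 0, 0, 0, 0, -0.012, 0, 0, 0, 0, 0, -0.014, 0, 0, 0, 0, 0, -0.016, 0, 0, 0, 0, 0, -0.017, 0, 0, 0, 0, 0, -0.0175, 0, 0, 0, 0, 0, -0.0175, 0, 0, 0])

```text
clock: 31.6
eef_pos: [502.5, -229.5, 52.4]
eef_rot: [-3.142, -0.0, -0.08]
wrist_force: [-0.1, -0.2, -1.2]
finger_gap: 7.7
finger_force: 14.0
```

Call:
jog_arm(plan=[0, 0, -0.0005, 0, 0, 0, 0, 0, -0.001, 0, 0, 0, 0, 0, -0.001, 0, 0, 0])

```text
clock: 31.9
eef_pos: [502.5, -229.5, 51.5]
eef_rot: [3.142, -0.0, -0.08]
wrist_force: [-0.5, -0.1, -0.5]
finger_gap: 8.1
finger_force: 14.0
```

Call:
jog_arm(plan=[0, 0, -0.0005, 0, 0, 0, 0, 0, -0.0005, 0, 0, 0])

```text
clock: 32.1
eef_pos: [502.5, -229.7, 51.5]
eef_rot: [3.141, -0.0, -0.08]
wrist_force: [-3.2, 0.0, 5.0]
finger_gap: 8.0
finger_force: 14.0
```

Call:
jog_arm(plan=[0, 0, 0, 0, 0, 0, 0, 0, 0, 0, 0, 0, 0, 0, 0, 0, 0, 0, 0, 0, 0, 0, 0, 0], claw=0.03)

```text
clock: 32.5
eef_pos: [502.5, -229.5, 50.9]
eef_rot: [-3.142, 0.0, -0.08]
wrist_force: [0.5, -0.0, -0.1]
finger_gap: 29.6
finger_force: 0.0
```

Call:
jog_arm(plan=[0, 0, 0.01, 0, 0, 0, 0, 0, 0.03, 0, 0, 0, 0, 0, 0.06, 0, 0, 0, 0, 0, 0.1, 0, 0, 0, 0, 0, 0.14, 0, 0, 0, 0, 0, 0.15, 0, 0, 0, 0, 0, 0.15, 0, 0, 0])

```text
clock: 33.2
eef_pos: [503.0, -229.8, 202.8]
eef_rot: [3.14, -0.003, -0.08]
wrist_force: [-0.4, -0.2, -0.2]
finger_gap: 30.4
finger_force: 0.0
```

```bash
python3 w.py w11.png 108 128 -229 | grep -E 'held|^\['; cat > bar.py <<'E'
from h import *
for n in ('top','wrist'):
    p,d,c=shot(n,f'bar_{n}.png'); P=cloud(d,c); ok=d>0
    roi=ok&(P[...,1]>-110)&(P[...,1]<130)&(P[...,0]>320)&(P[...,0]<720)
    m=roi&(P[...,2]>5)&(P[...,2]<22)&(p.min(2)>170)
    nn,l,st,ce=cv2.connectedComponentsWithStats(cv2.dilate(m.astype(np.uint8),np.ones((15,15)))); l[~m]=0
    for i in range(1,nn):
        S=P[l==i]
        if len(S)<150: continue
        r=cv2.minAreaRect(S[:,:2].astype(np.float32)); print(n,'bar',len(S),[np.round(x,1) for x in r],S[:,2].mean().round(1))
    m=roi&(P[...,2]>44)&(P[...,2]<60)&(p.max(2)<80); S=P[m]
    if len(S): r=cv2.minAreaRect(S[:,:2].astype(np.float32)); print(n,'grip',len(S),[np.round(x,1) for x in r],S.mean(0).round(1))
E
python3 bar.py
```

```text
[ 503.  -229.8  202.8] [ 3.14e+00 -3.00e-03 -8.00e-02]
held/cards 595 [256. 183.] z 109.0 122.0 rect [array([ 502.9, -229.7]), array([  7.2, 109.7]), np.float64(85.5)] rackframe [ 0.9 59.1]
held/cards 801 [323. 184.] z 108.0 122.0 rect [array([ 496.2, -308.8]), array([  8.7, 109.7]), np.float64(85.2)] rackframe [  0.6 -20.2]
held/cards 629 [206. 188.] z 108.0 128.0 rect [array([ 506.6, -169.8]), array([20.3, 53.7]), np.float64(85.4)] rackframe [ -0.2 119.2]
held/cards 908 [407. 187.] z 108.0 128.0 rect [array([ 487.6, -408.7]), array([21.4, 54. ]), np.float64(85.4)] rackframe [ 1.000e-01 -1.204e+02]
top bar 631 [array([514.5,  20.6]), array([279.6,  25.8]), np.float64(7.9)] 12.5
wrist bar 2275 [array([513.6,  18.9]), array([279.9,  23.2]), np.float64(8.3)] 11.9
wrist grip 197 [array([514. ,  18.5]), array([15.4, 22.8]), np.float64(9.1)] [514.4  16.2  50.9]
```

Both cards are home: tops about 120, at rack y 59.1 and -20.2. The bar is at (513.8,19), yaw 8.3°, and its grip block agrees. I'll go above it and check from there.

Call:
jog_arm(plan=[0, 0.03, 0, 0, 0, 0, 0, 0.07, 0, 0, 0, 2, 0.003, 0.11, 0, 0, 0, 4, 0.006, 0.15, 0, 0, 0, 7, 0.009, 0.19, 0, 0, 0, 10, 0.0115, 0.225, 0, 0, 0, 12.9, 0.0115, 0.242, 0, 0, 0, 12.9, 0.0115, 0.2485, 0, 0, 0, 12.9, 0.0115, 0.2485, 0, 0, 0, 12.9, 0.0115, 0.2485, 0, 0, 0, 12.9, 0.0115, 0.2485, 0, 0, 0, 12.9, 0.0115, 0.2485, 0, 0, 0, 12.9], claw=0.05)

```text
clock: 34.55
eef_pos: [514.0, 18.2, 200.9]
eef_rot: [3.142, 0.0, 0.143]
wrist_force: [0.4, 0.4, -0.0]
finger_gap: 50.0
finger_force: 0.0
```

```bash
python3 bar.py; python3 - <<'E'
from h import *
s=manip.read_state();E=s['eef_pos']; print(E.round(1),s['eef_rot'].round(3))
z=np.load('pics/bar_wrist.npz');k=z['k'];c=dict(fx=k[0],fy=k[1],cx=k[2],cy=k[3],origin=z['o'],attitude=z['A']); P=cloud(z['d'],c)
m=(z['d']>0)&(P[...,2]>E[2]+30)&(P[...,2]<E[2]+60)&(abs(P[...,0]-E[0])<30)&(abs(P[...,1]-E[1])<60)
for q in(P[...,1]>E[1],P[...,1]<E[1]): S=P[m&q]; print(len(S),S.mean(0).round(1),S[:,2].min().round(0))
E
```

```text
wrist bar 1385 [array([586.5,  29.7]), array([132.2,  21.6]), np.float64(8.6)] 11.6
wrist bar 158 [array([487.6,  14.3]), array([18.5, 20.6]), np.float64(7.9)] 11.7
wrist grip 139 [array([515.4,  19.8]), array([12.7, 18.5]), np.float64(8.2)] [515.9  19.8  51.1]
[514.   18.5 200.9] [ 3.142 -0.     0.144]
280 [514.6  46.9 252. ] 239.0
282 [522.8  -9.2 252. ] 239.0
```

View pics/bar_wrist.png

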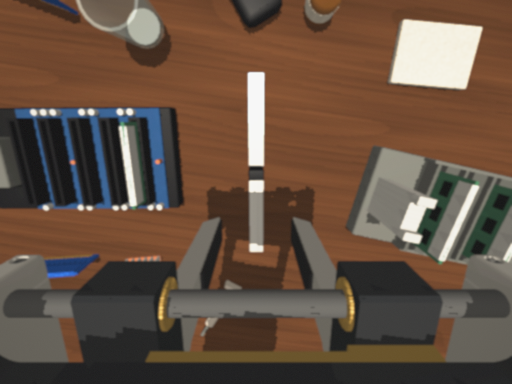

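The bar (257,173) is centred between the open fingers, and the low card is still in its socket (130,163). Descend and grip.

Call:
jog_arm(plan=[0, 0, -0.04, 0, 0, 0, 0, 0, -0.08, 0, 0, 0, 0, 0, -0.12, 0, 0, 0, 0, 0, -0.15, 0, 0, 0, 0, 0, -0.175, 0, 0, 0, 0, 0, -0.195, 0, 0, 0, 0, 0, -0.21, 0, 0, 0, 0, 0, -0.218, 0, 0, 0, 0, 0, -0.22, 0, 0, 0, 0, 0, -0.22, 0, 0, 0])

```text
clock: 35.65
eef_pos: [514.2, 18.9, -18.7]
eef_rot: [3.142, -0.0, 0.145]
wrist_force: [0.7, 0.2, -0.2]
finger_gap: 50.0
finger_force: 0.0
```

Call:
jog_arm(plan=[0, 0, 0, 0, 0, 0, 0, 0, 0, 0, 0, 0, 0, 0, 0, 0, 0, 0, 0, 0, 0, 0, 0, 0, 0, 0, 0, 0, 0, 0, 0, 0, 0, 0, 0, 0, 0, 0, 0, 0, 0, 0], claw=0.0, force=35)

```text
clock: 36.35
eef_pos: [514.2, 19.0, -18.8]
eef_rot: [3.142, -0.0, 0.145]
wrist_force: [-1.3, -1.2, 5.8]
finger_gap: 21.6
finger_force: 35.0
```

Call:
jog_arm(plan=[0, 0, 0.005, 0, 0, 0, 0, 0, 0.02, 0, 0, 0, 0, 0, 0.04, 0, 0, 0, 0, 0, 0.07, 0, 0, 0, 0, 0, 0.1, 0, 0, 0, 0, 0, 0.13, 0, 0, 0, 0, 0, 0.16, 0, 0, 0, 0, 0, 0.19, 0, 0, 0, 0, 0, 0.21, 0, 0, 0, 0, 0, 0.22, 0, 0, 0, 0, 0, 0.22, 0, 0, 0])

```text
clock: 37.45
eef_pos: [514.2, 19.0, 201.5]
eef_rot: [3.141, -0.001, 0.145]
wrist_force: [0.9, -0.2, -3.1]
finger_gap: 21.8
finger_force: 35.0
```

The bar is held at 21.7 mm and 35 N. Now carry it over the rack while turning +77°.

Call:
jog_arm(plan=[0, -0.01, 0, 0, 0, 3, 0, -0.03, 0, 0, 0, 8, -0.002, -0.055, 0, 0, 0, 14, -0.004, -0.08, 0, 0, 0, 20, -0.006, -0.105, 0, 0, 0, 26, -0.008, -0.13, 0, 0, 0, 32, -0.01, -0.155, 0, 0, 0, 38, -0.012, -0.18, 0, 0, 0, 44, -0.014, -0.205, 0, 0, 0, 50, -0.016, -0.23, 0, 0, 0, 56, -0.017, -0.255, 0, 0, 0, 62, -0.017, -0.28, 0, 0, 0, 68, -0.017, -0.298, 0, 0, 0, 73, -0.017, -0.306, 0, 0, 0, 76, -0.017, -0.308, 0, 0, 0, 77.1, -0.017, -0.308, 0, 0, 0, 77.1, -0.017, -0.308, 0, 0, 0, 77.1, -0.017, -0.308, 0, 0, 0, 77.1, -0.017, -0.308, 0, 0, 0, 77.1])

```text
clock: 39.35
eef_pos: [497.1, -288.6, 201.0]
eef_rot: [3.142, 0.0, 1.49]
wrist_force: [-0.6, -0.2, -3.1]
finger_gap: 21.5
finger_force: 35.0
```

```bash
cat > place.py <<'E'
from h import *
import sys
s=manip.read_state();E=s['eef_pos']; print(E.round(1),np.rad2deg(s['eef_rot']).round(2))
zb=float(sys.argv[1])
C=np.array([497.2,-288.6]); t=np.deg2rad(-4.6); u=np.array([np.cos(t),np.sin(t)]); v=np.array([-np.sin(t),np.cos(t)])
for n in('wrist','top'):
    p,d,c=shot(n,f'pl{int(zb)}_{n}.png'); P=cloud(d,c)
    for nm,a,b in(('bar',zb-8,zb+6),('posts',130,146) if zb>160 else ('grip',zb+30,zb+46)):
        m=(d>0)&(P[...,2]>a)&(P[...,2]<b)&(P[...,0]>400)&(P[...,0]<600)&(P[...,1]<-110)&(P[...,1]>-470)
        if nm=='bar': m&=p.min(2)>140
        S=P[m]
        if len(S)<30: print(n,nm,len(S)); continue
        x=(S[:,:2]-C)@u; y=(S[:,:2]-C)@v
        print(n,nm,len(S),'z',S[:,2].mean().round(1),'x',x.min().round(1),x.max().round(1),'y',y.min().round(1),y.max().round(1))
        if nm=='bar':
            for q in((y>85),(y<-85)):
                if q.sum()>10: print('   end x mid',((np.percentile(x[q],2)+np.percentile(x[q],98))/2).round(1),'mean y',y[q].mean().round(0),'z',S[q,2].mean().round(1))
        else:
            for q in((y>85),(y<-85)):
                if q.sum()>10: print('   post x ext',np.percentile(x[q],[1,99]).round(1),'mid',np.percentile(x[q],[1,99]).mean().round(1))
E
python3 place.py 232
```

```text
[ 497.1 -288.6  201. ] [180.     0.    85.39]
wrist bar 7073 z 231.3 x -12.2 10.1 y -120.6 141.3
   end x mid -1.2 mean y 114.0 z 231.3
   end x mid -1.0 mean y -102.0 z 231.2
wrist posts 597 z 137.2 x -27.2 27.0 y -122.7 129.4
   post x ext [-26.9  26.8] mid -0.0
   post x ext [-25.6  23.7] mid -0.9
top bar 479 z 231.9 x -12.3 10.0 y 12.6 141.6
   end x mid -1.3 mean y 114.0 z 231.9
top posts 82 z 137.5 x -27.1 26.9 y -128.5 130.4
   post x ext [-26.9  26.9] mid -0.0
   post x ext [-27.  -17.3] mid -22.1
```

View pics/pl232_wrist.png

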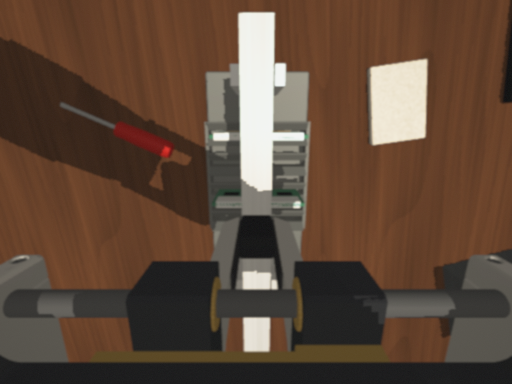

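The bar (257,120) lies over the post notches (258,75): rack x -1 mm, parallel, y +1. It has to go down about 93 mm.

Call:
jog_arm(plan=[0.001, 0, -0.02, 0, 0, 0, 0.001, 0, -0.04, 0, 0, 0, 0.001, 0, -0.06, 0, 0, 0, 0.001, 0, -0.07, 0, 0, 0, 0.001, 0, -0.076, 0, 0, 0, 0.001, 0, -0.08, 0, 0, 0, 0.001, 0, -0.084, 0, 0, 0, 0.001, 0, -0.087, 0, 0, 0, 0.001, 0, -0.089, 0, 0, 0, 0.001, 0, -0.09, 0, 0, 0, 0.001, 0, -0.09, 0, 0, 0])

```text
clock: 40.55
eef_pos: [498.0, -289.0, 111.0]
eef_rot: [3.142, 0.0, 1.49]
wrist_force: [0.6, -0.1, -2.4]
finger_gap: 21.8
finger_force: 35.0
```

Call:
jog_arm(plan=[0, 0, -0.001, 0, 0, 0, 0, 0, -0.002, 0, 0, 0, 0, 0, -0.002, 0, 0, 0])

```text
clock: 40.85
eef_pos: [498.0, -289.0, 108.8]
eef_rot: [-3.141, -0.0, 1.49]
wrist_force: [0.1, -0.5, -2.5]
finger_gap: 22.1
finger_force: 35.0
```

Call:
jog_arm(plan=[0, 0, -0.0005, 0, 0, 0, 0, 0, -0.001, 0, 0, 0, 0, 0, -0.001, 0, 0, 0])

```text
clock: 41.15
eef_pos: [498.0, -289.0, 107.9]
eef_rot: [-3.141, -0.0, 1.49]
wrist_force: [-0.2, 0.7, -2.6]
finger_gap: 21.9
finger_force: 35.0
```

Call:
jog_arm(plan=[0, 0, -0.0005, 0, 0, 0, 0, 0, -0.001, 0, 0, 0])

```text
clock: 41.35
eef_pos: [498.0, -289.1, 107.2]
eef_rot: [3.141, 0.0, 1.49]
wrist_force: [-1.6, 1.2, 3.8]
finger_gap: 22.0
finger_force: 35.0
```

Call:
jog_arm(plan=[0, 0, -0.0005, 0, 0, 0, 0, 0, -0.0005, 0, 0, 0])

```text
clock: 41.55
eef_pos: [498.1, -289.1, 107.2]
eef_rot: [3.141, 0.0, 1.49]
wrist_force: [-3.3, 1.3, 5.6]
finger_gap: 21.9
finger_force: 35.0
```

Seated. Release, rise and check.

Call:
jog_arm(plan=[0, 0, 0, 0, 0, 0, 0, 0, 0, 0, 0, 0, 0, 0, 0, 0, 0, 0, 0, 0, 0, 0, 0, 0, 0, 0, 0, 0, 0, 0], claw=0.05)

```text
clock: 42.05
eef_pos: [498.0, -289.0, 106.4]
eef_rot: [-3.142, -0.0, 1.49]
wrist_force: [0.7, -0.0, -0.1]
finger_gap: 50.2
finger_force: 0.0
```

Call:
jog_arm(plan=[0, 0, 0.005, 0, 0, 0, 0, 0, 0.02, 0, 0, 0, 0, 0, 0.05, 0, 0, 0, 0, 0, 0.09, 0, 0, 0, 0, 0, 0.13, 0, 0, 0, 0, 0.04, 0.15, 0, 0, 0, 0, 0.08, 0.15, 0, 0, 0, 0, 0.12, 0.15, 0, 0, 0, 0, 0.16, 0.15, 0, 0, 0, 0, 0.2, 0.15, 0, 0, 0, 0, 0.24, 0.15, 0, 0, 0, 0, 0.24, 0.15, 0, 0, 0, 0, 0.24, 0.15, 0, 0, 0])

```text
clock: 43.35
eef_pos: [498.1, -48.6, 256.9]
eef_rot: [3.141, 0.0, 1.492]
wrist_force: [-0.4, -0.2, -0.4]
finger_gap: 49.7
finger_force: 0.0
```

```bash
python3 place.py 138; python3 - <<'E'
from h import *
shot('scene','final_scene.png')
p,d,c=shot('top','final_top.png'); P=cloud(d,c)
for nm,b in(('cards',(108,124)),):
    m=(d>0)&(P[...,2]>b[0])&(P[...,2]<b[1])&(P[...,1]<-150)&(abs(P[...,0]-497)<70); 
    n,l,st,ce=cv2.connectedComponentsWithStats(m.astype(np.uint8))
    for i in range(1,n):
        if st[i,4]>12: print(nm,st[i,4],P[l==i].mean(0).round(1))
a=cv2.imread('pics/final_scene.png'); b=cv2.imread('pics/final_top.png')
cv2.imwrite('pics/fin.png',np.hstack([cv2.resize(a[100:300,60:380],(400,250)),cv2.resize(b[100:320,90:442],(400,250))]))
E
```

```text
[498.1 -48.6 256.9] [1.7996e+02 1.0000e-02 8.5480e+01]
wrist bar 1017 z 137.1 x -26.8 27.3 y 7.0 141.5
   end x mid 0.1 mean y 117.0 z 137.0
wrist grip 128 z 173.8 x -10.9 10.4 y -1.9 10.2
top bar 897 z 137.9 x -27.1 27.1 y -139.3 129.0
   end x mid -0.7 mean y 109.0 z 137.9
   end x mid -0.1 mean y -114.0 z 137.7
top grip 60 z 177.1 x -11.4 9.3 y -6.8 9.7
cards 49 [ 535.9 -231.3  119. ]
cards 54 [ 530.5 -310.2  118.5]
cards 58 [ 470.9 -225.6  118.9]
cards 68 [ 464.  -304.4  117.8]
cards 14 [ 469.3 -396.5  115.7]
```

View pics/fin.png

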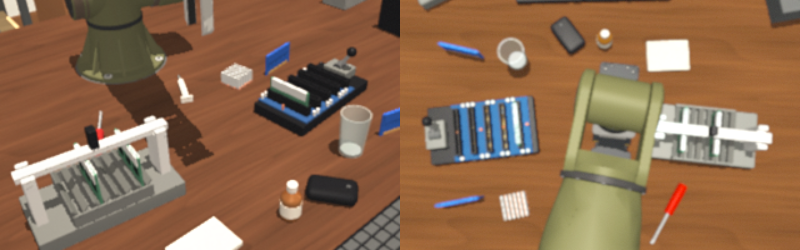

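The final views show the bar level in both notches (top 138 at each end). Both cards stand in the rack with tops at about 119, the low card is still in the rig, and the lever is over to +x. The bystanders look undisturbed, so I'm handing in.

```bash
python3 -c "
from cell import manip; print(manip.sign_off())"
```

```text
the job is handed in; nothing more can be done
None
```

The job is handed in (no verdict was returned): the rig is switched off, both tall cards stand home in the rack, the low card is still in its socket, and the keeper bar lies in the notches of both posts.

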